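# Put two mixed-up candles before their own lids

### The arm

A 6-joint arm with a two-finger parallel gripper is mounted at the origin on the work surface. World frame = base frame: x ahead of the robot, y to its left, z up, the work surface at z = 0. Lengths are in m, angles in rad, forces in N, time in s.
With the tool pointing down it reaches from about 0.25 to 0.775 m from the base axis. Payload 4 kg.
Tool frame: the origin (TCP) lies at the very end of the fingers, on their centre line; the grasp point (between the pads) lies 19 mm behind it; z points along the fingers, y is the line along which they close (so a half turn about z gives the same grasp; the last joint's range is limited). The gripper opens to 94 mm and grips with 3 to 60 N. Pads are 16 mm wide; open, the fingers measure 119 mm over their backs; the gripper's body (75 mm by 177 mm) begins 78 mm behind the grasp point.
Start: joints at [-1.434, 0.087, 1.371, -0, 1.684, -0.103], TCP at [0.131, -0.534, 0.206] pointing down, gripper open.
Joint ranges: [-3.1, 3.1], [-0.76, 2.03], [0.27, 2.55], [-1.08, 4.22], [0.17, 2.65], [-2.57, 2.57]. Speed limits (rad/s): [2.79, 2.79, 3.14, 3.14, 3.14, 3.14].

### API

Orientations are given as [roll, pitch, yaw] about the fixed x, y, z axes, in that order (R = Rz(yaw) Ry(pitch) Rx(roll)).
In Python, from bench import robot, vision gives the robot as it stands.
- The arm moves only by the shell command python3 -m crank 'ROWS'. ROWS is JSON, a list of rows, each a list of 3 entries, a list of its own where there are three numbers: the closure, from 0 (fully open) to 1 (shut), then the shift along the tool's x, y, z in m, then the turn, a rotation vector about the tool's x, y, z in degrees. A call has 1 to 8 rows; each row shifts and turns the commanded pose from where the row before left it, along the tool's axes as they then stand; what a row does not reach is not made up. A row lasts 1/10 s, in which the tool goes at most 50 mm and 8.59 degrees, less where a joint would pass 70% of its speed; a pose out of reach is approached as far as the arm can. A call with a gripper value outside its range is refused whole. The fingers move at their own pace and stop on an object; the grip force is fixed at half the most. Time passes only in rows, so rows that do not move let the fingers close. It gives the time, the measured TCP pose, the force, the opening and the grip force at its end, in the units of the state.
- robot.get_obs(): the state, without advancing time (a new reading comes with each control period).
- vision.snapshot(name): name is "scene" or "top"; returns a dict with "color" (384x512x3 uint8, red, green, blue), "z_map" (384x512 float32, m along the optical axis (not along the pixel's ray), 0 where there is no reading), "fx", "fy", "cx", "cy" (pixels), "R" (3x3) and "t" (3): a world point X has camera coordinates R X + t. Camera axes: x right, y down, z forward; pixel columns grow to the right and rows downward; lengths in m; the calibration is good to about 2 mm. A picture is of the moment at which its call begins.
- robot.close_job(): hands the job in; it is judged then, once.
The state is a dict: "time": time; "joint_positions": joint angles; "qvel": joint speeds; "joint_torque": joint torques, N m; "tool_pos": TCP position; "ee_rot": TCP orientation; "wrist_force": force on the tool from outside, world axes, zero at the start; "wrist_torque": the same for the moment, N m; "width": finger opening in m; "finger_force": force on a finger pad.
Only numpy, scipy, OpenCV 4.12 (cv2) and the standard library are available. Lean on these libraries where they do the work, as an engineer would, in place of code of your own. Each camera call takes 0.05 s, during which the arm holds its last target. There are 200 camera calls.

### The job

The wide bowl candle and the narrower, taller jar candle stand at each other's place, each by the stop whose lid belongs to the other. Make them change places: each must stand upright in front of its own lid, in the middle of the stop and pushed back until its sprung bar is pressed in, but without forcing it. They are full and too wide to grip, so slide them over the table without lifting or tipping them, and leave the tin and the little footed cup where they are.

Things in the scene. Friction and masses are not known exactly. Their poses are not given: they have to be found in the camera images.
- bowl: Wide white candle bowl, round, full of set wax. Outside diameter 124 mm (upright wall above 12 mm height, foot 92 mm), 58 mm high, about 0.45 kg. Origin: centre of its underside, z axis up. Two thin skewers lie across its rim and the wick stands up to 14 mm above it. Slides on the table with about 1.5 to 4 N.
- jar: White candle jar, round, full of set wax. Outside diameter 96 mm (upright wall above 12 mm height, foot 88 mm), 74 mm high, about 0.4 kg. Origin: centre of its underside, z axis up. Two thin skewers and a wick on top as on the bowl. Slides on the table with about 1.5 to 4 N.
- stop_bowl: The bowl's own place: low fixed stop, large lid (132 mm disc, 16 high) behind at x = 108 mm. x: level, away from the robot; y along the stop. Its sprung bar (150 long, 20 high) faces the robot; at rest its face is anywhere at x = -36 to -6 mm: set anew each time, not reported, feel for it. It yields 7 mm at 0.4 to 1.2 N, then is hard; a candle left pressing it stays put. The rail ends at x = 30.
- stop_jar: The jar's own place: a like stop, its bar set on its own; the jar's small lid (102 mm disc) lies behind at x = 93 mm. Same origin (middle of the stop, 12 mm before its fixed rail, at table height) and axes as the bowl's. The two stops are side by side, about 0.34 m apart, either one on the left. At the start each candle stands before the other's stop, its near side at x = -48 to -40 mm, clear of the bar.
- tin: Bystander: round metal tin, diameter 91 mm, 64 mm high, on the robot's side of one of the two places, about 0.3 m in front of the stop. Origin: centre of its underside. In front of the other place lies only a sheet of paper, over which things slide freely.
- cup: Bystander: small footed white cup candle, diameter 72 mm, 75 mm high, behind the row, between the two lids. Origin: centre of its underside.
There are look-alikes about, which are no part of the job. Leave any blue or pink look-alike of the jar alone.

How it is judged:
At the end, for the whole second after the job is handed in: Bowl and jar each stand upright on the table and at rest in front of their own stop, within 15 mm of its middle, with its sprung bar pressing on them (over 0.3 N); tin and cup within 15 mm of where they were (contact force between bowl and stop_bowl above 0.3 N and x of bowl in the frame of stop_bowl below -0.03 m and y of bowl in the frame of stop_bowl between -0.015 and 0.015 m and contact force between jar and stop_jar above 0.3 N and x of jar in the frame of stop_jar below -0.03 m and y of jar in the frame of stop_jar between -0.015 and 0.015 m and height (world z) of each of bowl, jar below 0.004 m and angle between each of bowl, jar's own z axis and vertical below 0.05 rad and linear speed of each of bowl, jar below 0.01 m/s and distance of each of tin, cup from where it was at the start of the episode below 0.015 m); the robot touches nothing.
It fails at once if a candle is lifted more than 10 mm off the table (height (world z) of any of bowl, jar above 0.01 m).
It fails at once if a candle is tipped by more than 0.2 rad (angle between any of bowl, jar's own z axis and vertical above 0.2 rad).
It fails at once if a candle is forced against a stop with more than 25 N (contact force between any of bowl, jar and stop_bowl above 25 N or contact force between any of bowl, jar and stop_jar above 25 N).
It fails at once if the tin or the cup is shoved more than 15 mm (distance of any of tin, cup from where it was at the start of the episode above 0.015 m).
It also fails if it takes over 72 s, if anything falls off the work surface, if the arm or the gripper's body presses on something with over 40 N, if the wrist force passes 120 N, or if a joint passes its speed limit or range.

## Working session

There is one attempt and no reset: what is moved stays moved. The work goes in short steps, Python scripts to look and compute and a shell command to move; the robot and the scene stay as the last step left them, time stands still between calls to the robot, and variables do not carry over. Pictures are saved under pics/ and viewed, at most 10 in all, crops included, and the job is handed in when it is done.

```bash
mkdir -p pics; ls
python3 - <<'E'
from bench import robot, vision
import cv2,numpy as np
o=robot.get_obs();print(o)
for n in("scene","top"):
    s=vision.snapshot(n);cv2.imwrite(f"pics/{n}0.png",s["color"][...,::-1]);np.savez(f"{n}0.npz",**s)
    print(n,s["R"],s["t"],s["fx"],s["cx"],s["cy"])
E
```

```text
pics
{'time': 0.0, 'joint_positions': array([-1.43405795e+00,  8.79253043e-02,  1.37226458e+00, -3.54781247e-05,
        1.68358688e+00, -1.03090287e-01]), 'qvel': array([ 5.33087152e-04,  1.58540514e-03, -4.92849141e-04, -1.75953140e-03,
       -1.74442796e-06,  4.10871278e-05]), 'joint_torque': array([ 3.83038050e-04, -3.40171087e+01, -3.02426147e+01,  7.18881190e-02,
        3.29473964e-02, -1.71832617e-04]), 'tool_pos': array([ 0.13055746, -0.53370812,  0.20431517]), 'ee_rot': array([-3.13941651e+00, -1.89687985e-04,  2.39824505e-01]), 'wrist_force': array([ 0.66532798, -0.45200085, -0.02453202]), 'wrist_torque': array([ 0.03366144, -0.04039475,  0.08585275]), 'finger_force': 0.0, 'width': 0.09418741969077474}
scene [[-0.18541472  0.98265175  0.00411223]
 [ 0.82932648  0.15872607 -0.53574586]
 [-0.52710433 -0.09592479 -0.84436927]] [ 0.05346359 -0.49349293  1.31357394] 411.18350250348936 264.48042325643485 185.96474318094698
top [[ 0.0224844  -0.99969056  0.0106411 ]
 [-0.98630799 -0.02392025 -0.16316977]
 [ 0.16337382 -0.00682663 -0.98654062]] [0.04011004 0.6220609  0.9647451 ] 428.76655156505655 258.2150711454127 193.26725935741942
```

View pics/top0.png

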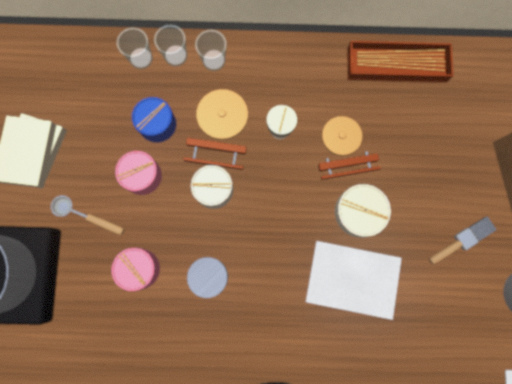

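View pics/scene0.png

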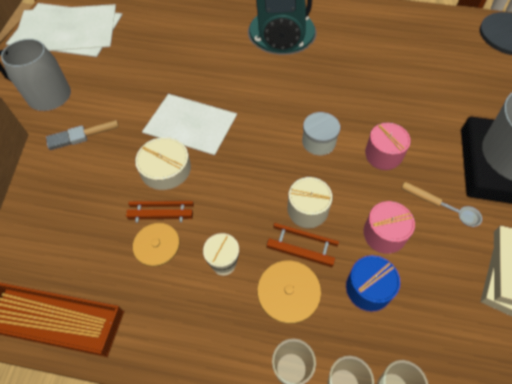

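The top view (up is +x, left is +y) shows:
- **Left:** large lid at (222,113), its stop at (215,153), and the jar before it at (211,186). The tin is at (207,278).
- **Right:** small lid at (342,135), its stop at (350,166), and the bowl at (364,210). The paper is at (354,280).
- **Between the lids:** the cup at (282,120).

Next I measure these.

```bash
cat > h.py <<'E'
import numpy as np,cv2
from bench import robot,vision
def cloud(s):
    z=s["z_map"].astype(float);v,u=np.mgrid[:384,:512]
    P=np.stack([(u-s["cx"])/s["fx"]*z,(v-s["cy"])/s["fy"]*z,z],-1)
    W=(P-s["t"])@s["R"];W[z==0]=np.nan;return W
def circ(W,u,v,z0,z1,rad=60):
    m=((W[...,2]>z0)&(W[...,2]<z1)).astype(np.uint8)
    n,l=cv2.connectedComponents(m,connectivity=4)
    k=l[v,u]
    if k==0:
        sub=l[v-4:v+5,u-4:u+5];k=np.bincount(sub[sub>0]).argmax()
    p=W[l==k];h=cv2.convexHull(p[:,:2].astype(np.float32))[:,0].astype(float)
    # circle fit on hull
    A=np.c_[2*h,np.ones(len(h))];c=np.linalg.lstsq(A,(h**2).sum(1),rcond=None)[0]
    return c[:2],2*np.sqrt(c[2]+c[0]**2+c[1]**2),np.median(p[:,2]),len(p)
E
python3 - <<'E'
from h import *
s=dict(np.load("top0.npz"));W=cloud(s)
for n,u,v,a,b in[("jar",211,190,.062,.085),("bowl",364,215,.046,.07),("tin",207,278,.054,.075),("cup",282,123,.063,.085),("Llid",215,113,.009,.022),("Slid",335,136,.009,.022),("pink",136,175,.06,.085),("pink2",133,272,.06,.085),("blue",153,122,.05,.085)]:
    c=circ(W,u,v,a,b);print(n,np.round(c[0],4),np.round(c[1:],4))
R=s["color"].astype(int)
m=(R[...,0]>110)&(R[...,1]<60)&(R[...,2]<60)
hsv=cv2.cvtColor(s["color"],cv2.COLOR_RGB2HSV)
print(hsv[147,216],hsv[160,213],hsv[162,350],hsv[172,350],hsv[185,100])
for n,(u0,u1,v0,v1) in {"L":(180,250,135,172),"R":(315,385,148,182)}.items():
    sub=W[v0:v1,u0:u1];mm=sub[...,2]>.009
    k,l,st,ce=cv2.connectedComponentsWithStats(mm.astype(np.uint8),connectivity=4)
    for i in range(1,k):
        if st[i,4]>25:
            p=sub[l==i];q=p.astype(np.float32)[:,:2];r=cv2.minAreaRect(q)
            print(n,st[i],np.round(p.mean(0),4),r,np.median(p[:,2]))
E
```

```text
jar [0.6342 0.1641] [9.520e-02 7.240e-02 1.314e+03]
bowl [ 0.5863 -0.1948] [1.230e-01 5.640e-02 2.173e+03]
tin [0.4235 0.1662] [8.950e-02 6.370e-02 1.276e+03]
cup [0.7965 0.003 ] [7.12e-02 7.53e-02 6.98e+02]
Llid [0.8214 0.1417] [7.27e-02 1.08e-02 2.11e+02]
Slid [ 0.7821 -0.1707] [6.63e-02 1.07e-02 1.73e+02]
pink [0.664  0.3409] [9.530e-02 7.240e-02 1.344e+03]
pink2 [0.438  0.3322] [9.530e-02 7.230e-02 1.486e+03]
blue [0.7972 0.3124] [9.540e-02 7.240e-02 1.323e+03]
[  8 166 177] [ 12 137 147] [  9 177 173] [  9 171 161] [ 13 138 146]Traceback (most recent call last):
  File "<stdin>", line 14, in <module>
cv2.error: OpenCV(4.12.0) /io/opencv/modules/imgproc/src/convhull.cpp:143: error: (-215:Assertion failed) total >= 0 && (depth == CV_32F || depth == CV_32S) in function 'convexHull'
```

```bash
cat >> h.py <<'E'
def onplane(s,uv,z):
    uv=np.asarray(uv,float);d=np.c_[(uv[:,0]-s["cx"])/s["fx"],(uv[:,1]-s["cy"])/s["fy"],np.ones(len(uv))]@s["R"]
    c=-s["R"].T@s["t"];return (c+d*((z-c[2])/d[:,2])[:,None])[:,:2]
E
python3 - <<'E'
from h import *
for cam,seeds in(("top",[(215,113),(335,136)]),("scene",[(280,300),(150,250)])):
    s=dict(np.load(cam+"0.npz"));W=cloud(s);hsv=cv2.cvtColor(s["color"],cv2.COLOR_RGB2HSV)
    lid=cv2.inRange(hsv,(14,120,190),(28,255,255));n,l=cv2.connectedComponents(lid)
    for u,v in seeds:
        k=l[v,u];vv,uu=np.where(l==k);p=np.ascontiguousarray(onplane(s,np.c_[uu,vv],.016).astype(np.float32))
        print(cam,"lid",hsv[v,u],cv2.fitEllipse(cv2.convexHull(p)))
    red=cv2.inRange(hsv,(0,160,90),(10,255,255))
    n,l,st,ce=cv2.connectedComponentsWithStats(red)
    for i in range(1,n):
        if 60<st[i,4]<900:
            vv,uu=np.where(l==i);z=np.nanmedian(W[vv,uu,2]);
            for zz in(.02,):
                p=np.ascontiguousarray(onplane(s,np.c_[uu,vv],zz).astype(np.float32));r=cv2.minAreaRect(p)
                print(cam,"red",st[i],np.round(r[0],4),np.round(r[1],4),round(r[2],1),"z",z)
E
```

```text
top lid [ 20 116 235] ((0.6986880302429199, 0.05663062632083893), (1.2685294151306152, 1.7547049522399902), 1.1597265005111694)
top lid [ 19 127 232] ((0.7807010412216187, -0.15218429267406464), (0.09900787472724915, 0.09969554096460342), 110.26892852783203)
top red [187 139  59  15 391] [0.7441 0.1619] [0.1474 0.0189] 82.7 z 0.0197810212567442
top red [319 154  60  17 419] [ 0.7107 -0.1672] [0.0199 0.1512] 11.9 z 0.01954503698228293
top red [213 162  30   7  73] [0.6946 0.1318] [0.073  0.0084] 83.5 z 0.018811877602042417
top red [321 166  60  13 182] [ 0.6846 -0.172 ] [0.0089 0.1485] 11.2 z 0.019319671677818846
scene lid [ 19 160 220] ((0.833894670009613, 0.1538529396057129), (0.1274280846118927, 0.12775251269340515), 123.01427459716797)
scene lid [ 19 165 217] ((0.784930408000946, -0.14961357414722443), (0.09698835015296936, 0.09808459877967834), 107.42511749267578)
```

```bash
cat >> h.py <<'E'
def legs(wps,cur=None):
    """wps: (x,y,z,yaw_deg,n); prints the per-row tool-frame shift (m) and turn about tool z (deg)"""
    o=robot.get_obs();p=np.array(cur[:3] if cur else o["tool_pos"]);y=cur[3] if cur else np.degrees(o["ee_rot"][2])
    for *q,yt,n in wps:
        q=np.array(q);P=p.copy()
        for i in range(n):
            a=np.radians(y+(yt-y)*i/n);d=(q-P)/n
            print([round(float(k),4) for k in(d[0]*np.cos(a)+d[1]*np.sin(a),d[0]*np.sin(a)-d[1]*np.cos(a),-d[2])],round(-(yt-y)/n,2))
        p=q;y=yt
E
python3 - <<'E'
from h import *
legs([(.4,.05,.19,14,14),(.634,.238,.19,90,9)])
E
```

```text
[0.0286, -0.0359, 0.001] -0.02
[0.0286, -0.0359, 0.001] -0.02
[0.0286, -0.0359, 0.001] -0.02
[0.0286, -0.0359, 0.001] -0.02
[0.0286, -0.0359, 0.001] -0.02
[0.0287, -0.0359, 0.001] -0.02
[0.0287, -0.0359, 0.001] -0.02
[0.0287, -0.0359, 0.001] -0.02
[0.0287, -0.0359, 0.001] -0.02
[0.0287, -0.0359, 0.001] -0.02
[0.0287, -0.0358, 0.001] -0.02
[0.0287, -0.0358, 0.001] -0.02
[0.0287, -0.0358, 0.001] -0.02
[0.0288, -0.0358, 0.001] -0.02
[0.0303, -0.014, -0.0] -8.44
[0.032, -0.0094, -0.0] -8.44
[0.033, -0.0046, -0.0] -8.44
[0.0334, 0.0003, -0.0] -8.44
[0.0329, 0.0052, -0.0] -8.44
[0.0318, 0.01, -0.0] -8.44
[0.03, 0.0146, -0.0] -8.44
[0.0275, 0.0188, -0.0] -8.44
[0.0245, 0.0227, -0.0] -8.44
```

```bash
python3 -m crank '[[0.38,[0.0286,-0.0359,0],[0,0,0]],[0.38,[0.0286,-0.0359,0],[0,0,0]],[0.38,[0.0286,-0.0359,0],[0,0,0]],[0.38,[0.0286,-0.0359,0],[0,0,0]],[0.38,[0.0286,-0.0359,0],[0,0,0]],[0.38,[0.0286,-0.0359,0],[0,0,0]],[0.38,[0.0286,-0.0359,0],[0,0,0]]]'
python3 -m crank '[[0.38,[0.0287,-0.0359,0],[0,0,0]],[0.38,[0.0287,-0.0359,0],[0,0,0]],[0.38,[0.0287,-0.0359,0],[0,0,0]],[0.38,[0.0287,-0.0359,0],[0,0,0]],[0.38,[0.0287,-0.0359,0],[0,0,0]],[0.38,[0.0287,-0.0359,0],[0,0,0]],[0.38,[0.0287,-0.0359,0],[0,0,0]]]'
python3 -m crank '[[0.38,[0.0303,-0.014,0],[0,0,-8.44]],[0.38,[0.032,-0.0094,0],[0,0,-8.44]],[0.38,[0.033,-0.0046,0],[0,0,-8.44]],[0.38,[0.0334,0.0003,0],[0,0,-8.44]],[0.38,[0.033,0.0052,0],[0,0,-8.44]],[0.38,[0.032,0.01,0],[0,0,-8.44]],[0.38,[0.03,0.0146,0],[0,0,-8.44]],[0.38,[0.0275,0.0188,0],[0,0,-8.44]]]'
python3 - <<'E'
from h import *
legs([(.634,.238,.12,90,3),(.634,.238,.012,90,3)])
E
```

```text
time: 0.8
tool_pos: [0.2656, -0.2407, 0.205]
ee_rot: [-3.141, -0.0, 0.239]
wrist_force: [0.6, 0.4, 0.2]
width: 0.0583
finger_force: 0.0
time: 1.5
tool_pos: [0.401, 0.0512, 0.2052]
ee_rot: [3.141, 0.0, 0.24]
wrist_force: [-0.1, -0.4, 0.6]
width: 0.0585
finger_force: 0.0
time: 2.3
tool_pos: [0.6105, 0.2164, 0.2045]
ee_rot: [-3.14, 0.001, 1.424]
wrist_force: [0.0, 0.2, 0.7]
width: 0.0584
finger_force: 0.0
[0.0083, 0.0067, 0.0282] -2.8
[0.0079, 0.0071, 0.0282] -2.8
[0.0076, 0.0075, 0.0282] -2.8
[0.0, 0.0, 0.036] 0.0
[0.0, 0.0, 0.036] 0.0
[0.0, 0.0, 0.036] 0.0
```

```bash
cat >> h.py <<'E'
def push(cands,D,side,z=.012,cur=None):
    """candle waypoints (x,y,yaw,n), first = start (contact pose); side=+1: candle on tool +x, -1: on -x"""
    w=[];L=cands[0]
    f=lambda x,y,a:(x-side*D*np.cos(np.radians(a)),y-side*D*np.sin(np.radians(a)))
    w.append((*f(*L[:3]),z,L[2],L[3]))
    for c in cands[1:]:
        for i in range(1,c[3]+1):
            x,y,a=(L[k]+(c[k]-L[k])*i/c[3] for k in range(3));w.append((*f(x,y,a),z,a,1))
        L=c
    legs(w,cur)
E
python3 -m crank '[[0.38,[0.0083,0.0067,0.028],[0,0,-2.8]],[0.38,[0.0079,0.0071,0.028],[0,0,-2.8]],[0.38,[0.0076,0.0075,0.028],[0,0,-2.8]],[0.38,[0,0,0.036],[0,0,0]],[0.38,[0,0,0.036],[0,0,0]],[0.38,[0,0,0.036],[0,0,0]],[0.38,[0,0,0],[0,0,0]]]'
python3 - <<'E'
from h import *
push([(.634,.164,90,3),(.623,.08,90,7),(.665,-.01,108,8)],.046,-1)
E
```

```text
time: 3.0
tool_pos: [0.6281, 0.2355, 0.0053]
ee_rot: [-3.127, 0.004, 1.565]
wrist_force: [0.2, 0.0, -0.2]
width: 0.0581
finger_force: 0.0
[-0.0085, 0.002, -0.0022] -0.11
[-0.0085, 0.002, -0.0022] -0.11
[-0.0085, 0.002, -0.0022] -0.11
[-0.012, -0.0016, -0.0] -0.0
[-0.012, -0.0016, -0.0] -0.0
[-0.012, -0.0016, -0.0] -0.0
[-0.012, -0.0016, -0.0] -0.0
[-0.012, -0.0016, -0.0] -0.0
[-0.012, -0.0016, -0.0] -0.0
[-0.012, -0.0016, -0.0] -0.0
[-0.0113, 0.0034, -0.0] -2.25
[-0.0115, 0.003, -0.0] -2.25
[-0.0117, 0.0025, -0.0] -2.25
[-0.0118, 0.0021, -0.0] -2.25
[-0.012, 0.0016, -0.0] -2.25
[-0.0121, 0.0011, -0.0] -2.25
[-0.0122, 0.0007, -0.0] -2.25
[-0.0123, 0.0002, -0.0] -2.25
```

```bash
python3 -m crank '[[0.38,[-0.0085,0.002,-0.002],[0,0,0]],[0.38,[-0.0085,0.002,-0.002],[0,0,0]],[0.38,[-0.0085,0.002,-0.002],[0,0,0]],[0.38,[0,0,0],[0,0,0]],[0.38,[-0.012,-0.0016,0],[0,0,0]],[0.38,[-0.012,-0.0016,0],[0,0,0]]]'
python3 - <<'E'
from h import *
s=vision.snapshot("top");cv2.imwrite("pics/t1.png",s["color"][120:220,140:300,::-1].repeat(4,0).repeat(4,1))
W=cloud(s);print(circ(W,211,196,.062,.085))
E
```

```text
time: 3.6
tool_pos: [0.6372, 0.1885, 0.0215]
ee_rot: [3.137, -0.003, 1.566]
wrist_force: [1.3, 4.3, 4.1]
width: 0.0584
finger_force: 2.9Traceback (most recent call last):
  File "<stdin>", line 3, in <module>
  File "h.py", line 12, in circ
    sub=l[v-4:v+5,u-4:u+5];k=np.bincount(sub[sub>0]).argmax()
                             ~~~~~~~~~~~~~~~~~~~~~~~~~~~~~~^^
ValueError: attempt to get argmax of an empty sequence
```

View pics/t1.png

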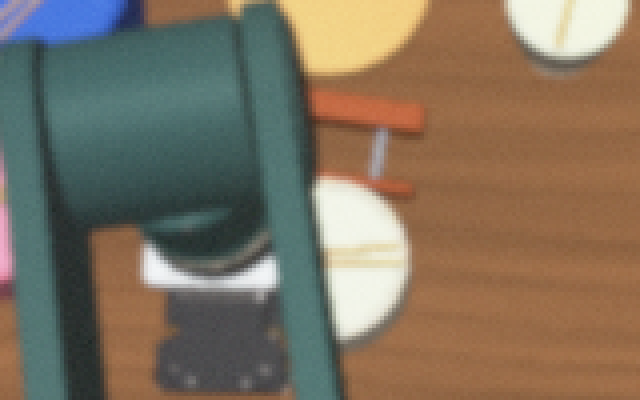

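The crop shows the arm link hiding the jar's left half. The jar's right half is centred near crop (345,260), close to the bar's end at (400,187). I'll compute its position from the visible edge.

```bash
cat >> h.py <<'E'
def disc(s,cen,R,z,tol=.02):
    """centre of a pale disc of known radius near cen, partly hidden: match of pale pixels on plane z"""
    hsv=cv2.cvtColor(s["color"],cv2.COLOR_RGB2HSV);m=cv2.inRange(hsv,(0,0,150),(180,75,255))>0
    W=cloud(s);m&=np.abs(W[...,2]-z)<.012
    vv,uu=np.where(m);p=onplane(s,np.c_[uu,vv],z);p=p[np.hypot(*(p-cen).T)<R+tol]
    # free radius fit of outer boundary: maximise pixels in disc minus penalty on empty disc area not occluded
    v,u=np.mgrid[:384,:512];q=onplane(s,np.c_[u.ravel(),v.ravel()],z);occ=(W[...,2]>z+.02).ravel()|np.isnan(W[...,2]).ravel()
    f=m.ravel();best=None
    near=np.hypot(*(q-cen).T)<R+2*tol;q=q[near];f=f[near];occ=occ[near]
    for a in np.arange(-tol,tol+.001,.001):
        for b in np.arange(-tol,tol+.001,.001):
            i=np.hypot(*(q-np.array(cen)-(a,b)).T)<R
            sc=(i&f).sum()-(i&~f&~occ).sum()
            if best is None or sc>best[0]:best=(sc,cen[0]+a,cen[1]+b)
    return best,len(p)
E
python3 - <<'E'
from h import *
s=vision.snapshot("top");print(onplane(s,[(226,185)],.073))
print(disc(s,(.634,.14),.048,.073))
s=vision.snapshot("scene");print(disc(s,(.634,.14),.048,.073))
o=robot.get_obs();print(o["tool_pos"],o["wrist_force"])
E
```

```text
[[0.63492932 0.13000459]]
((np.int64(647), np.float64(0.635), np.float64(0.13800000000000004)), 658)
((np.int64(605), np.float64(0.636), np.float64(0.14000000000000004)), 786)
[0.63662285 0.18595878 0.02013317] [1.05028298 0.35194815 1.05356637]
```

Run:
```python
from h import *
push([(.635,.139,90,1),(.618,.085,86,5),(.665,-.01,108,8)],.047,-1,z=.016)
```

```text
[0.0, -0.0016, 0.0041] -0.4
[-0.0108, -0.0027, -0.0] 0.8
[-0.0109, -0.0026, -0.0] 0.8
[-0.0109, -0.0024, -0.0] 0.8
[-0.0109, -0.0023, -0.0] 0.8
[-0.011, -0.0021, -0.0] 0.8
[-0.0115, 0.0044, -0.0] -2.75
[-0.0118, 0.0039, -0.0] -2.75
[-0.0121, 0.0033, -0.0] -2.75
[-0.0123, 0.0027, -0.0] -2.75
[-0.0126, 0.0021, -0.0] -2.75
[-0.0128, 0.0015, -0.0] -2.75
[-0.0129, 0.0009, -0.0] -2.75
[-0.0131, 0.0003, -0.0] -2.75
```

```bash
python3 -m crank '[[0.38,[0,-0.0016,0.004],[0,0,0]],[0.38,[-0.0108,-0.0027,0],[0,0,0.8]],[0.38,[-0.0109,-0.0026,0],[0,0,0.8]],[0.38,[-0.0109,-0.0024,0],[0,0,0.8]],[0.38,[-0.0109,-0.0023,0],[0,0,0.8]],[0.38,[-0.011,-0.0021,0],[0,0,0.8]]]'; python3 -m crank '[[0.38,[-0.0115,0.0044,0],[0,0,-2.75]],[0.38,[-0.0118,0.0039,0],[0,0,-2.75]],[0.38,[-0.0121,0.0033,0],[0,0,-2.75]],[0.38,[-0.0123,0.0027,0],[0,0,-2.75]],[0.38,[-0.0126,0.0021,0],[0,0,-2.75]],[0.38,[-0.0128,0.0015,0],[0,0,-2.75]],[0.38,[-0.0129,0.0009,0],[0,0,-2.75]],[0.38,[-0.0131,0.0003,0],[0,0,-2.75]]]'
python3 - <<'E'
from h import *
s=vision.snapshot("top");print(disc(s,(.66,-.01),.048,.073,.03))
legs([(.68,.08,.03,108,2),(.60,0,.15,105,5)])
E
```

```text
time: 4.35
tool_pos: [0.6198, 0.1324, 0.0151]
ee_rot: [-3.141, 0.0, 1.494]
wrist_force: [0.7, 2.6, 0.8]
width: 0.0582
finger_force: 1.7
time: 5.15
tool_pos: [0.6469, 0.0354, 0.0149]
ee_rot: [-3.137, -0.002, 1.88]
wrist_force: [-1.7, 3.6, 3.5]
width: 0.0581
finger_force: 2.2
((np.int64(126), np.float64(0.661), np.float64(-0.012999999999999975)), 130)
[0.0177, 0.0225, -0.0076] -0.15
[0.0177, 0.0226, -0.0076] -0.15
[-0.0103, -0.0202, -0.024] 0.6
[-0.0105, -0.0201, -0.024] 0.6
[-0.0107, -0.0199, -0.024] 0.6
[-0.0109, -0.0198, -0.024] 0.6
[-0.0111, -0.0197, -0.024] 0.6
```

```bash
python3 -m crank '[[0.38,[0.014,0,0],[0,0,0]],[0.38,[0.004,0,-0.045],[0,0,0]],[0.38,[0,0,-0.045],[0,0,0]],[0.38,[0,0,-0.045],[0,0,0]],[0.38,[0,0,0],[0,0,0]]]'
python3 - <<'E'
from h import *
legs([(.606,-.27,.15,105,7),(.606,-.272,.015,105,4)])
E
```

```text
time: 5.7
tool_pos: [0.6466, 0.0539, 0.1593]
ee_rot: [3.128, 0.005, 1.878]
wrist_force: [0.2, 0.1, 1.4]
width: 0.0585
finger_force: 0.0
[-0.0423, -0.0195, 0.0013] 0.37
[-0.0425, -0.0193, 0.0013] 0.37
[-0.0426, -0.019, 0.0013] 0.37
[-0.0427, -0.0187, 0.0013] 0.37
[-0.0428, -0.0184, 0.0013] 0.37
[-0.043, -0.0181, 0.0013] 0.37
[-0.0431, -0.0179, 0.0013] 0.37
[-0.0005, -0.0001, 0.0338] 0.0
[-0.0005, -0.0001, 0.0338] 0.0
[-0.0005, -0.0001, 0.0338] 0.0
[-0.0005, -0.0001, 0.0338] 0.0
```

```bash
python3 -m crank '[[0.38,[-0.0423,-0.0195,0],[0,0,0.37]],[0.38,[-0.0425,-0.0193,0],[0,0,0.37]],[0.38,[-0.0426,-0.019,0],[0,0,0.37]],[0.38,[-0.0427,-0.0187,0],[0,0,0.37]],[0.38,[-0.0428,-0.0184,0],[0,0,0.37]],[0.38,[-0.043,-0.0181,0],[0,0,0.37]],[0.38,[-0.0431,-0.0179,0],[0,0,0.37]]]'; python3 -m crank '[[0.38,[0,0,0.035],[0,0,0]],[0.38,[0,0,0.035],[0,0,0]],[0.38,[0,0,0.035],[0,0,0]],[0.38,[0,0,0.034],[0,0,0]],[0.38,[0,0,0],[0,0,0]],[0.38,[0,0,0],[0,0,0]]]';python3 - <<'E'
from h import *
for c in("top","scene"):
    s=vision.snapshot(c);print(disc(s,(.661,-.01),.048,.073,.03),disc(s,(.586,-.195),.062,.057,.015))
push([(.586,-.195,105,3),(.535,-.04,105,14),(.537,.04,82,7),(.59,.14,60,10)],.063,1,.015)
E
```

```text
time: 6.4
tool_pos: [0.6019, -0.2714, 0.1489]
ee_rot: [-3.139, -0.001, 1.833]
wrist_force: [0.5, 0.8, 0.6]
width: 0.0585
finger_force: 0.0
time: 7.0
tool_pos: [0.6022, -0.2698, 0.0103]
ee_rot: [-3.139, -0.002, 1.834]
wrist_force: [0.1, 0.1, 0.2]
width: 0.0583
finger_force: 0.0
((np.int64(1223), np.float64(0.66), np.float64(-0.011999999999999974)), 1273) ((np.int64(2022), np.float64(0.586), np.float64(-0.194)), 2115)
((np.int64(852), np.float64(0.663), np.float64(-0.009999999999999972)), 1122) ((np.int64(1303), np.float64(0.589), np.float64(-0.191)), 1602)
[0.0051, 0.0006, -0.0004] 0.02
[0.0051, 0.0006, -0.0004] 0.02
[0.0051, 0.0006, -0.0004] 0.02
[0.0116, -0.0007, -0.0] -0.0
[0.0116, -0.0007, -0.0] -0.0
[0.0116, -0.0007, -0.0] -0.0
[0.0116, -0.0007, -0.0] -0.0
[0.0116, -0.0007, -0.0] -0.0
[0.0116, -0.0007, -0.0] -0.0
[0.0116, -0.0007, -0.0] -0.0
[0.0116, -0.0007, -0.0] -0.0
[0.0116, -0.0007, -0.0] -0.0
[0.0116, -0.0007, -0.0] -0.0
[0.0116, -0.0007, -0.0] -0.0
[0.0116, -0.0007, -0.0] -0.0
[0.0116, -0.0007, -0.0] -0.0
[0.0116, -0.0007, -0.0] -0.0
[0.0111, -0.0004, -0.0] 3.29
[0.0112, -0.001, -0.0] 3.29
[0.0114, -0.0017, -0.0] 3.29
[0.0115, -0.0023, -0.0] 3.29
[0.0115, -0.003, -0.0] 3.29
[0.0115, -0.0036, -0.0] 3.29
[0.0115, -0.0043, -0.0] 3.29
[0.0107, 0.0014, -0.0] 2.2
[0.0108, 0.001, -0.0] 2.2
[0.011, 0.0006, -0.0] 2.2
[0.0111, 0.0002, -0.0] 2.2
[0.0112, -0.0002, -0.0] 2.2
[0.0112, -0.0007, -0.0] 2.2
[0.0113, -0.0011, -0.0] 2.2
[0.0113, -0.0015, -0.0] 2.2
[0.0114, -0.002, -0.0] 2.2
[0.0114, -0.0024, -0.0] 2.2
```

```bash
python3 -m crank '[[0.38,[0.005,0.0006,0],[0,0,0]],[0.38,[0.005,0.0006,0],[0,0,0]],[0.38,[0.005,0.0006,0],[0,0,0]],[0.38,[0.0116,-0.0007,0],[0,0,0]],[0.38,[0.0116,-0.0007,0],[0,0,0]],[0.38,[0.0116,-0.0007,0],[0,0,0]],[0.38,[0.0116,-0.0007,0],[0,0,0]],[0.38,[0.0116,-0.0007,0],[0,0,0]]]';  python3 -m crank '[[0.38,[0.0116,-0.0007,0],[0,0,0]],[0.38,[0.0116,-0.0007,0],[0,0,0]],[0.38,[0.0116,-0.0007,0],[0,0,0]],[0.38,[0.0116,-0.0007,0],[0,0,0]],[0.38,[0.0116,-0.0007,0],[0,0,0]],[0.38,[0.0116,-0.0007,0],[0,0,0]],[0.38,[0,0,0],[0,0,0]]]'
python3 - <<'E'
from h import *
o=robot.get_obs();h=o["ee_rot"][2];c=o["tool_pos"][:2]+.063*np.array([np.cos(h),np.sin(h)]);print("pred",c)
for n in("top","scene"):
    s=vision.snapshot(n);print(disc(s,c,.062,.057,.02))
E
```

```text
time: 7.9
tool_pos: [0.5832, -0.2009, 0.0129]
ee_rot: [3.14, 0.003, 1.834]
wrist_force: [2.3, -6.4, 3.3]
width: 0.0581
finger_force: 2.6
time: 8.6
tool_pos: [0.56, -0.1327, 0.012]
ee_rot: [3.141, -0.001, 1.835]
wrist_force: [1.0, -0.3, 0.2]
width: 0.0584
finger_force: 0.4
pred [ 0.54352726 -0.07189615]
((np.int64(1775), np.float64(0.5435272565730529), np.float64(-0.07189614579419136)), 1804)
((np.int64(1078), np.float64(0.5465272565730529), np.float64(-0.06889614579419136)), 1356)
```

Run:
```python
from h import *
push([(.5435,-.072,105,1),(.531,-.03,101,4),(.537,.04,82,7),(.606,.178,60,14)],.063,1,.013)
```

```text
[0.0002, 0.0004, -0.002] 0.12
[0.011, -0.0014, -0.0] 1.0
[0.011, -0.0016, -0.0] 1.0
[0.0109, -0.0018, -0.0] 1.0
[0.0109, -0.002, -0.0] 1.0
[0.0097, -0.0002, -0.0] 2.71
[0.0098, -0.0007, -0.0] 2.71
[0.0099, -0.0012, -0.0] 2.71
[0.01, -0.0016, -0.0] 2.71
[0.0101, -0.0021, -0.0] 2.71
[0.0101, -0.0026, -0.0] 2.71
[0.0101, -0.0031, -0.0] 2.71
[0.0105, 0.0018, -0.0] 1.57
[0.0106, 0.0015, -0.0] 1.57
[0.0106, 0.0012, -0.0] 1.57
[0.0107, 0.0009, -0.0] 1.57
[0.0108, 0.0006, -0.0] 1.57
[0.0109, 0.0003, -0.0] 1.57
[0.0109, 0.0, -0.0] 1.57
[0.0109, -0.0003, -0.0] 1.57
[0.011, -0.0006, -0.0] 1.57
[0.011, -0.0009, -0.0] 1.57
[0.011, -0.0012, -0.0] 1.57
[0.011, -0.0015, -0.0] 1.57
[0.011, -0.0018, -0.0] 1.57
[0.011, -0.0021, -0.0] 1.57
```

```bash
python3 -m crank '[[0.38,[0.011,-0.0014,0],[0,0,1]],[0.38,[0.011,-0.0016,0],[0,0,1]],[0.38,[0.011,-0.0018,0],[0,0,1]],[0.38,[0.011,-0.002,0],[0,0,1]],[0.38,[0.0097,-0.0002,0],[0,0,2.7]],[0.38,[0.0098,-0.0007,0],[0,0,2.7]],[0.38,[0.0099,-0.0012,0],[0,0,2.7]],[0.38,[0.01,-0.0016,0],[0,0,2.7]]]';  python3 -m crank '[[0.38,[0.0101,-0.0021,0],[0,0,2.7]],[0.38,[0.0101,-0.0026,0],[0,0,2.7]],[0.38,[0.0101,-0.0031,0],[0,0,2.7]],[0.38,[0,0,0],[0,0,0]]]'
python3 - <<'E'
from h import *
o=robot.get_obs();h=o["ee_rot"][2];c=o["tool_pos"][:2]+.063*np.array([np.cos(h),np.sin(h)]);print("pred",c)
for n in("top","scene"):
    s=vision.snapshot(n);print(disc(s,c,.062,.057,.02))
    if n=="scene":cv2.imwrite("pics/s2.png",s["color"][...,::-1])
push([(*c,np.degrees(h),1),(.606,.178,60,14)],.063,1,.013)
E
```

```text
time: 9.5
tool_pos: [0.5338, -0.0555, 0.0108]
ee_rot: [-3.139, 0.002, 1.573]
wrist_force: [-0.5, -3.8, 2.4]
width: 0.0583
finger_force: 2.1
time: 9.9
tool_pos: [0.5272, -0.0232, 0.0106]
ee_rot: [-3.138, -0.001, 1.435]
wrist_force: [-0.3, -0.4, -0.3]
width: 0.0581
finger_force: 0.0
pred [0.53570346 0.03921154]
((np.int64(1306), np.float64(0.5367034604073909), np.float64(0.03821153964873848)), 1328)
((np.int64(1200), np.float64(0.5397034604073909), np.float64(0.041211539648738485)), 1473)
[0.0003, -0.0004, -0.0024] 0.02
[0.0105, 0.0019, -0.0] 1.59
[0.0106, 0.0016, -0.0] 1.59
[0.0107, 0.0013, -0.0] 1.59
[0.0108, 0.001, -0.0] 1.59
[0.0109, 0.0007, -0.0] 1.59
[0.0109, 0.0004, -0.0] 1.59
[0.011, 0.0001, -0.0] 1.59
[0.011, -0.0002, -0.0] 1.59
[0.0111, -0.0005, -0.0] 1.59
[0.0111, -0.0008, -0.0] 1.59
[0.0111, -0.0011, -0.0] 1.59
[0.0111, -0.0014, -0.0] 1.59
[0.0111, -0.0017, -0.0] 1.59
[0.0111, -0.002, -0.0] 1.59
```

View pics/s2.png

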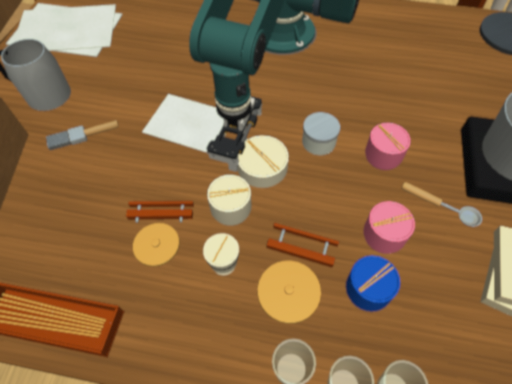

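Bowl at (262,160) passes clear of the parked jar at (230,198), and both stops are in open view at (160,210) and (302,245). I push on, and measure both bars while they are free.

```bash
python3 -m crank '[[0.38,[0.0105,0.0019,0],[0,0,1.6]],[0.38,[0.0106,0.0016,0],[0,0,1.6]],[0.38,[0.0107,0.0013,0],[0,0,1.6]],[0.38,[0.0108,0.001,0],[0,0,1.6]],[0.38,[0.0109,0.0007,0],[0,0,1.6]],[0.38,[0.0109,0.0004,0],[0,0,1.6]],[0.38,[0.011,0.0001,0],[0,0,1.6]]]';  python3 -m crank '[[0.38,[0.011,-0.0002,0],[0,0,1.6]],[0.38,[0.0111,-0.0005,0],[0,0,1.6]],[0.38,[0.0111,-0.0008,0],[0,0,1.6]],[0.38,[0.0111,-0.0011,0],[0,0,1.6]],[0.38,[0.0111,-0.0014,0],[0,0,1.6]],[0.38,[0.0111,-0.0017,0],[0,0,1.6]],[0.38,[0.0111,-0.002,0],[0,0,1.6]],[0.38,[0,0,0],[0,0,0]]]'
python3 - <<'E'
from h import *
o=robot.get_obs();h=o["ee_rot"][2];c=o["tool_pos"][:2]+.063*np.array([np.cos(h),np.sin(h)]);print("pred",c)
for n in("top","scene"):
    s=vision.snapshot(n);print(n,disc(s,c,.062,.057,.02)) 
    hsv=cv2.cvtColor(s["color"],cv2.COLOR_RGB2HSV);red=cv2.inRange(hsv,(0,160,80),(10,255,255));W=cloud(s)
    red[W[...,2]<.012]=0
    k,l,st,_=cv2.connectedComponentsWithStats(red)
    for i in range(1,k):
        if 60<st[i,4]<900:
            vv,uu=np.where(l==i);p=np.ascontiguousarray(onplane(s,np.c_[uu,vv],.02).astype(np.float32));r=cv2.minAreaRect(p);print(np.round(r[0],4),np.round(r[1],4),round(r[2],1))
E
```

```text
time: 10.7
tool_pos: [0.5506, 0.047, 0.0105]
ee_rot: [-3.138, 0.003, 1.238]
wrist_force: [-0.8, -3.6, 1.2]
width: 0.0583
finger_force: 1.9
time: 11.5
tool_pos: [0.5759, 0.1227, 0.0106]
ee_rot: [-3.14, 0.001, 1.044]
wrist_force: [-0.3, -0.4, -0.5]
width: 0.0583
finger_force: 0.0
pred [0.60750699 0.17721571]
top ((np.int64(39), np.float64(0.6005069854839117), np.float64(0.1572157091997726)), 40)
[ 0.9876 -0.3045] [0.2707 0.0945] 90.0
[0.744  0.1623] [0.1474 0.0188] 83.1
[ 0.7104 -0.1675] [0.0187 0.1496] 11.1
[0.7028 0.1963] [0.0822 0.0085] 83.7
[ 0.6844 -0.1721] [0.0078 0.1446] 11.0
scene ((np.int64(1522), np.float64(0.6095069854839117), np.float64(0.17821570919977262)), 1800)
```

```bash
python3 -m crank '[[0.38,[-0.015,0,0],[0,0,0]],[0.38,[-0.003,0,-0.045],[0,0,0]],[0.38,[0,0,-0.045],[0,0,0]]]'
python3 - <<'E'
from h import *
legs([(.532,.187,.1,-7,8),(.532,.187,.012,-7,3)])
E
```

```text
time: 11.9
tool_pos: [0.5645, 0.1048, 0.0999]
ee_rot: [-3.137, 0.004, 1.042]
wrist_force: [0.9, -0.5, 0.5]
width: 0.0584
finger_force: 0.0
[0.0068, -0.0087, -0.0] 8.34
[0.0055, -0.0096, -0.0] 8.34
[0.004, -0.0103, -0.0] 8.34
[0.0025, -0.0108, -0.0] 8.34
[0.0009, -0.011, -0.0] 8.34
[-0.0007, -0.011, -0.0] 8.34
[-0.0023, -0.0108, -0.0] 8.34
[-0.0038, -0.0104, -0.0] 8.34
[0.0, -0.0, 0.0293] 0.0
[0.0, -0.0, 0.0293] 0.0
[0.0, -0.0, 0.0293] 0.0
```

```bash
python3 -m crank '[[0.38,[0.0068,-0.0087,0],[0,0,8.34]],[0.38,[0.0055,-0.0096,0],[0,0,8.34]],[0.38,[0.004,-0.0103,0],[0,0,8.34]],[0.38,[0.0025,-0.0108,0],[0,0,8.34]],[0.38,[0.0009,-0.011,0],[0,0,8.34]],[0.38,[-0.0007,-0.011,0],[0,0,8.34]],[0.38,[-0.0023,-0.0108,0],[0,0,8.34]],[0.38,[-0.0038,-0.0104,0],[0,0,8.34]]]'; python3 -m crank '[[0.38,[0,0,0.03],[0,0,0]],[0.38,[0,0,0.03],[0,0,0]],[0.38,[0,0,0.027],[0,0,0]],[0.38,[0,0,0],[0,0,0]],[0.38,[0,0,0],[0,0,0]]]'
python3 - <<'E'
from h import *
s=vision.snapshot("scene");print(disc(s,(.609,.178),.062,.057,.02))
s=vision.snapshot("top");print(disc(s,(.609,.178),.062,.057,.02))
print(robot.get_obs()["wrist_force"])
E
```

```text
time: 12.7
tool_pos: [0.5338, 0.1878, 0.1013]
ee_rot: [3.141, 0.0, -0.128]
wrist_force: [0.4, -0.5, 0.2]
width: 0.0581
finger_force: 0.0
time: 13.2
tool_pos: [0.5341, 0.1879, 0.0145]
ee_rot: [3.141, 0.001, -0.122]
wrist_force: [-0.6, -0.6, 0.9]
width: 0.0583
finger_force: 0.0
((np.int64(1566), np.float64(0.609), np.float64(0.17800000000000002)), 1855)
((np.int64(882), np.float64(0.607), np.float64(0.17600000000000002)), 896)
[-0.02195755 -0.06185231  0.84003774]
```

```bash
python3 -m crank '[[0.38,[0.005,0,0],[0,0,0]],[0.38,[0.005,0,0],[0,0,0]],[0.38,[0.005,0,0],[0,0,0]],[0.38,[0.005,0,0],[0,0,0]],[0.38,[0.005,0,0],[0,0,0]],[0.38,[0.005,0,0],[0,0,0]],[0.38,[0.001,0,0],[0,0,0]],[0.38,[0.001,0,0],[0,0,0]]]'
for i in 1 2; do :; done
python3 -m crank '[[0.38,[0.001,0,0],[0,0,0]],[0.38,[0.001,0,0],[0,0,0]]]'
python3 -m crank '[[0.38,[0.001,0,0],[0,0,0]],[0.38,[0.001,0,0],[0,0,0]]]'
python3 -m crank '[[0.38,[0.001,0,0],[0,0,0]],[0.38,[0.001,0,0],[0,0,0]]]'
python3 - <<'E'
from h import *
s=vision.snapshot("scene");print(disc(s,(.64,.174),.062,.057,.02))
E
```

```text
time: 14.1
tool_pos: [0.565, 0.1854, 0.0152]
ee_rot: [-3.141, 0.004, -0.121]
wrist_force: [-6.2, 0.3, 6.4]
width: 0.0584
finger_force: 3.7
time: 14.3
tool_pos: [0.5671, 0.1852, 0.0152]
ee_rot: [-3.141, 0.003, -0.121]
wrist_force: [-7.0, 1.0, 5.3]
width: 0.0582
finger_force: 3.5
time: 14.5
tool_pos: [0.569, 0.185, 0.0152]
ee_rot: [-3.141, 0.003, -0.121]
wrist_force: [-6.8, 0.6, 5.2]
width: 0.0583
finger_force: 3.5
time: 14.7
tool_pos: [0.571, 0.1848, 0.0152]
ee_rot: [-3.141, 0.003, -0.121]
wrist_force: [-7.3, 0.1, 4.3]
width: 0.0584
finger_force: 3.5
((np.int64(1620), np.float64(0.634), np.float64(0.17700000000000002)), 1934)
```

```bash
for i in 1; do python3 -m crank '[[0.38,[0.001,0,0],[0,0,0]],[0.38,[0.001,0,0],[0,0,0]]]'|egrep 'pos|force'; python3 -m crank '[[0.38,[0.001,0,0],[0,0,0]],[0.38,[0.001,0,0],[0,0,0]]]'|egrep 'pos|force'; done
python3 - <<'E'
from h import *
s=vision.snapshot("scene");cv2.imwrite("pics/s3.png",cv2.resize(s["color"][170:270,240:360,::-1],None,fx=5,fy=5,interpolation=cv2.INTER_CUBIC))
print(disc(s,(.64,.174),.062,.057,.02))
E
```

```text
tool_pos: [0.573, 0.1846, 0.0152]
wrist_force: [-6.8, 0.8, 5.4]
finger_force: 3.8
tool_pos: [0.5746, 0.1844, 0.0152]
wrist_force: [-7.2, 1.1, 6.0]
finger_force: 4.0
((np.int64(1626), np.float64(0.639), np.float64(0.17700000000000002)), 1942)
```

View pics/s3.png

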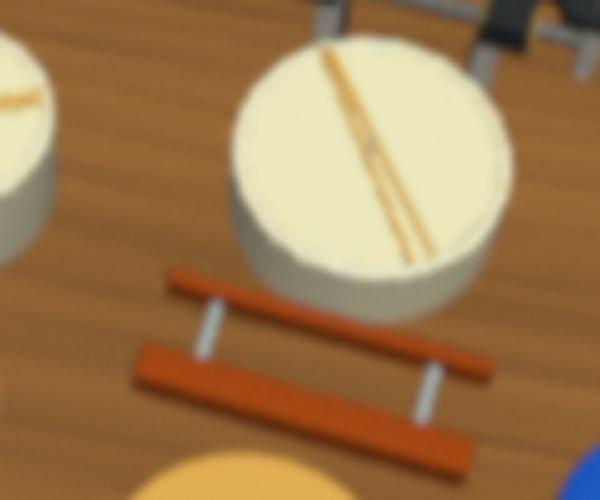

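The bowl's wall meets the bar's middle at crop (380,325). I feel on in single small steps for the hard end.

```bash
python3 -m crank '[[0.38,[0.001,0,0],[0,0,0]]]'|egrep 'pos|wrist_f'
python3 -m crank '[[0.38,[0.001,0,0],[0,0,0]]]'|egrep 'pos|wrist_f'
python3 - <<'E'
from h import *
def bars(s):
    hsv=cv2.cvtColor(s["color"],cv2.COLOR_RGB2HSV);red=cv2.inRange(hsv,(0,160,80),(12,255,255));red[:,:230]=0;red[:,350:]=0;red[:215]=0;red[280:]=0
    k,l,st,_=cv2.connectedComponentsWithStats(red)
    for i in range(1,k):
        if st[i,4]>40:
            vv,uu=np.where(l==i);p=onplane(s,np.c_[uu,vv],.02);q=(p-(.7262,.1678))@np.array([[.9928,.1201],[-.1201,.9928]])
            b=(np.abs(q[:,1])>.045)&(np.abs(q[:,1])<.07);print(st[i,4],"x",np.round(np.percentile(q[b,0],[10,50,90]),4))
bars(dict(np.load("scene0.npz")));bars(vision.snapshot("scene"))
E
```

```text
tool_pos: [0.5755, 0.1843, 0.0152]
wrist_force: [-7.8, 0.9, 6.4]
tool_pos: [0.5765, 0.1841, 0.0152]
wrist_force: [-7.8, 0.4, 6.7]
352 x [-0.0285 -0.0239 -0.0181]
697 x [0.0133 0.0225 0.0316]
340 x [-0.0249 -0.0203 -0.0145]
694 x [0.0133 0.0224 0.0315]
```

```bash
python3 -m crank '[[0.38,[-0.004,0,0],[0,0,0]],[0.38,[-0.015,0,0],[0,0,0]],[0.38,[-0.003,0,-0.04],[0,0,0]],[0.38,[0,0,-0.04],[0,0,0]],[0.38,[0,0,-0.04],[0,0,0]]]'
python3 - <<'E'
from h import *
s=vision.snapshot("scene");print(disc(s,(.64,.174),.062,.057,.02),disc(s,(.663,-.01),.048,.073,.02))
legs([(.698,.038,.135,53,8),(.698,.038,.014,53,4)])
E
```

```text
time: 15.95
tool_pos: [0.5567, 0.186, 0.1356]
ee_rot: [3.141, -0.001, -0.121]
wrist_force: [0.6, 0.2, 1.1]
width: 0.0581
finger_force: 0.0
((np.int64(1632), np.float64(0.641), np.float64(0.17700000000000002)), 1933) ((np.int64(857), np.float64(0.663), np.float64(-0.009999999999999983)), 1123)
[0.0193, 0.0164, 0.0012] -7.49
[0.017, 0.0188, 0.0012] -7.49
[0.0144, 0.0208, 0.0012] -7.49
[0.0115, 0.0225, 0.0012] -7.49
[0.0085, 0.0238, 0.0012] -7.49
[0.0053, 0.0247, 0.0012] -7.49
[0.002, 0.0252, 0.0012] -7.49
[-0.0013, 0.0253, 0.0012] -7.49
[0.0, 0.0, 0.0303] 0.0
[0.0, 0.0, 0.0303] 0.0
[0.0, 0.0, 0.0303] 0.0
[0.0, 0.0, 0.0303] 0.0
```

```bash
python3 -m crank '[[0.38,[0.0193,0.0164,0],[0,0,-7.5]],[0.38,[0.017,0.0188,0],[0,0,-7.5]],[0.38,[0.0144,0.0208,0],[0,0,-7.5]],[0.38,[0.0115,0.0225,0],[0,0,-7.5]],[0.38,[0.0085,0.0238,0],[0,0,-7.5]],[0.38,[0.0053,0.0247,0],[0,0,-7.5]],[0.38,[0.002,0.0252,0],[0,0,-7.5]],[0.38,[-0.0013,0.0253,0],[0,0,-7.5]]]'; python3 -m crank '[[0.38,[0,0,0.03],[0,0,0]],[0.38,[0,0,0.03],[0,0,0]],[0.38,[0,0,0.03],[0,0,0]],[0.38,[0,0,0.03],[0,0,0]],[0.38,[0,0,0],[0,0,0]],[0.38,[0,0,0],[0,0,0]]]'
python3 - <<'E'
from h import *
push([(.661,-.011,53,2),(.593,-.10,55,10),(.596,-.188,92,8)],.047,-1,.014)
E
```

```text
time: 16.8
tool_pos: [0.6949, 0.0362, 0.1342]
ee_rot: [3.14, -0.001, 0.931]
wrist_force: [0.7, 0.6, 0.1]
width: 0.0584
finger_force: 0.0
time: 17.4
tool_pos: [0.6936, 0.0371, 0.0141]
ee_rot: [-3.141, 0.001, 0.926]
wrist_force: [0.1, -0.9, 0.1]
width: 0.0581
finger_force: 0.0
[-0.0055, 0.0014, 0.0001] 0.02
[-0.0055, 0.0015, 0.0001] 0.02
[-0.0112, -0.0002, -0.0] -0.2
[-0.0112, -0.0003, -0.0] -0.2
[-0.0112, -0.0003, -0.0] -0.2
[-0.0112, -0.0004, -0.0] -0.2
[-0.0112, -0.0004, -0.0] -0.2
[-0.0112, -0.0004, -0.0] -0.2
[-0.0112, -0.0005, -0.0] -0.2
[-0.0112, -0.0005, -0.0] -0.2
[-0.0112, -0.0006, -0.0] -0.2
[-0.0112, -0.0006, -0.0] -0.2
[-0.0089, 0.0028, -0.0] -4.62
[-0.0095, 0.0021, -0.0] -4.62
[-0.0099, 0.0013, -0.0] -4.62
[-0.0103, 0.0005, -0.0] -4.62
[-0.0106, -0.0003, -0.0] -4.62
[-0.0108, -0.0012, -0.0] -4.62
[-0.011, -0.002, -0.0] -4.62
[-0.0111, -0.0029, -0.0] -4.62
```

```bash
python3 -m crank '[[0.38,[-0.0055,0.0014,0],[0,0,0]],[0.38,[-0.0055,0.0014,0],[0,0,0]],[0.38,[-0.0112,-0.0002,0],[0,0,-0.2]],[0.38,[-0.0112,-0.0003,0],[0,0,-0.2]],[0.38,[-0.0112,-0.0003,0],[0,0,-0.2]],[0.38,[-0.0112,-0.0004,0],[0,0,-0.2]],[0.38,[-0.0112,-0.0004,0],[0,0,-0.2]],[0.38,[-0.0112,-0.0004,0],[0,0,-0.2]]]'; python3 -m crank '[[0.38,[-0.0112,-0.0005,0],[0,0,-0.2]],[0.38,[-0.0112,-0.0005,0],[0,0,-0.2]],[0.38,[-0.0112,-0.0006,0],[0,0,-0.2]],[0.38,[-0.0112,-0.0006,0],[0,0,-0.2]],[0.38,[0,0,0],[0,0,0]]]'
python3 - <<'E'
from h import *
o=robot.get_obs();h=o["ee_rot"][2];c=o["tool_pos"][:2]-.047*np.array([np.cos(h),np.sin(h)]);print("pred",c)
s=vision.snapshot("top");print(disc(s,c,.048,.073,.02))
s=vision.snapshot("scene");print(disc(s,c,.048,.073,.02))
push([(*c,np.degrees(h),1),(.597,-.188,92,8)],.047,-1,.014)
E
```

```text
time: 18.2
tool_pos: [0.649, -0.026, 0.017]
ee_rot: [3.138, -0.004, 0.947]
wrist_force: [3.6, 3.4, 5.4]
width: 0.0583
finger_force: 3.1
time: 18.7
tool_pos: [0.6198, -0.063, 0.0161]
ee_rot: [3.139, -0.0, 0.96]
wrist_force: [1.1, -1.0, 2.0]
width: 0.0583
finger_force: 0.8
pred [ 0.59281416 -0.10146822]
((np.int64(747), np.float64(0.5928141569017868), np.float64(-0.10146821658867285)), 766)
((np.int64(107), np.float64(0.5958141569017869), np.float64(-0.09946821658867284)), 160)
[-0.0003, 0.0004, 0.001] 0.02
[-0.0087, 0.0028, -0.0] -4.63
[-0.0092, 0.0021, -0.0] -4.63
[-0.0097, 0.0014, -0.0] -4.63
[-0.0101, 0.0006, -0.0] -4.63
[-0.0104, -0.0002, -0.0] -4.63
[-0.0106, -0.0011, -0.0] -4.63
[-0.0108, -0.0019, -0.0] -4.63
[-0.0109, -0.0028, -0.0] -4.63
```

```bash
python3 -m crank '[[0.38,[-0.0087,0.0028,0],[0,0,-4.63]],[0.38,[-0.0092,0.0021,0],[0,0,-4.63]],[0.38,[-0.0097,0.0014,0],[0,0,-4.63]],[0.38,[-0.0101,0.0006,0],[0,0,-4.63]],[0.38,[-0.0104,-0.0002,0],[0,0,-4.63]],[0.38,[-0.0106,-0.0011,0],[0,0,-4.63]],[0.38,[-0.0108,-0.0019,0],[0,0,-4.63]],[0.38,[-0.0109,-0.0028,0],[0,0,-4.63]]]'; python3 -m crank '[[0.38,[0,0,0],[0,0,0]],[0.38,[0.015,0,0],[0,0,0]],[0.38,[0.003,0,-0.04],[0,0,0]],[0.38,[0,0,-0.04],[0,0,0]],[0.38,[0,0,-0.03],[0,0,0]],[0.38,[0,0,0],[0,0,0]]]'
python3 - <<'E'
from h import *
for n in("top","scene"):
    s=vision.snapshot(n);print(disc(s,(.597,-.188),.048,.073,.02))
E=np.array([.981,.194]);O=np.array([.6899,-.1714]);c=O-.151*E
legs([(*c,.125,11.2,10),(*c,.014,11.2,4)])
E
```

```text
time: 19.6
tool_pos: [0.5941, -0.1379, 0.0138]
ee_rot: [-3.138, -0.003, 1.611]
wrist_force: [0.0, 4.3, 4.0]
width: 0.0581
finger_force: 2.2
time: 20.2
tool_pos: [0.5977, -0.1208, 0.1303]
ee_rot: [3.132, 0.004, 1.607]
wrist_force: [1.2, 1.1, 0.4]
width: 0.0579
finger_force: 0.0
((np.int64(161), np.float64(0.596), np.float64(-0.18699999999999997)), 166)
((np.int64(549), np.float64(0.599), np.float64(-0.18299999999999997)), 743)
[-0.0078, -0.0056, -0.0001] 8.09
[-0.0086, -0.0044, -0.0001] 8.09
[-0.0091, -0.0032, -0.0001] 8.09
[-0.0094, -0.0019, -0.0001] 8.09
[-0.0096, -0.0005, -0.0001] 8.09
[-0.0096, 0.0008, -0.0001] 8.09
[-0.0094, 0.0022, -0.0001] 8.09
[-0.009, 0.0035, -0.0001] 8.09
[-0.0084, 0.0047, -0.0001] 8.09
[-0.0077, 0.0058, -0.0001] 8.09
[0.0, 0.0, 0.0278] -0.0
[0.0, 0.0, 0.0278] -0.0
[0.0, 0.0, 0.0278] -0.0
[0.0, 0.0, 0.0278] -0.0
```

```bash
python3 -m crank '[[0.38,[-0.0078,-0.0056,0],[0,0,8.09]],[0.38,[-0.0086,-0.0044,0],[0,0,8.09]],[0.38,[-0.0091,-0.0032,0],[0,0,8.09]],[0.38,[-0.0094,-0.0019,0],[0,0,8.09]],[0.38,[-0.0096,-0.0005,0],[0,0,8.09]],[0.38,[-0.0096,0.0008,0],[0,0,8.09]],[0.38,[-0.0094,0.0022,0],[0,0,8.09]],[0.38,[-0.009,0.0035,0],[0,0,8.09]]]'; python3 -m crank '[[0.38,[-0.0084,0.0047,0],[0,0,8.09]],[0.38,[-0.0077,0.0058,0],[0,0,8.09]],[0.38,[-0.002,0,0.03],[0,0,0]],[0.38,[0,0,0.03],[0,0,0]],[0.38,[0,0,0.03],[0,0,0]],[0.38,[0,0,0.022],[0,0,0]],[0.38,[0,0,0],[0,0,0]],[0.38,[0,0,0],[0,0,0]]]'
python3 - <<'E'
from h import *
E=np.array([[.981,.194],[-.194,.981]]);O=np.array([.6899,-.1714])
for n in("top","scene"):
    s=vision.snapshot(n);b=disc(s,(.597,-.188),.048,.073,.02)[0];print(b,E@(np.array(b[1:])-O))
print(E@(robot.get_obs()["tool_pos"][:2]-O))
E
```

```text
time: 21.1
tool_pos: [0.5505, -0.1847, 0.121]
ee_rot: [-3.137, 0.004, 0.471]
wrist_force: [-0.5, 0.7, 0.1]
width: 0.0581
finger_force: 0.0
time: 21.9
tool_pos: [0.5384, -0.2011, 0.0106]
ee_rot: [-3.139, 0.003, 0.195]
wrist_force: [0.3, 0.5, 0.9]
width: 0.0584
finger_force: 0.0
(np.int64(837), np.float64(0.595), np.float64(-0.18599999999999997)) [-0.0959293  0.004088 ]
(np.int64(704), np.float64(0.596), np.float64(-0.18399999999999997)) [-0.0945603  0.005856 ]
[-0.1526536 -0.0011264]
```

```bash
python3 -m crank '[[0.38,[0.005,0,-0.001],[0,0,0]],[0.38,[0.005,0,-0.001],[0,0,0]],[0.38,[0.006,0,0],[0,0,0]],[0.38,[0.006,0,0],[0,0,0]],[0.38,[0.006,0,0],[0,0,0]],[0.38,[0.006,0,0],[0,0,0]],[0.38,[0.006,0,0],[0,0,0]],[0.38,[0.002,0,0],[0,0,0]]]'; python3 -m crank '[[0.38,[0.001,0,0],[0,0,0]],[0.38,[0.001,0,0],[0,0,0]]]'|egrep 'pos|wrist_f'; python3 -m crank '[[0.38,[0.001,0,0],[0,0,0]],[0.38,[0.001,0,0],[0,0,0]]]'|egrep 'pos|wrist_f';  cat > b.py <<'E'
from h import *
E=np.array([[.981,.194],[-.194,.981]]);O=np.array([.6899,-.1714]);T=robot.get_obs()["tool_pos"][:2]
def bars(s):
    hsv=cv2.cvtColor(s["color"],cv2.COLOR_RGB2HSV);red=cv2.inRange(hsv,(0,160,80),(12,255,255));red[:,200:]=0;red[:195]=0;red[225:]=0
    vv,uu=np.where(red);q=(onplane(s,np.c_[uu,vv],.02)-O-.003)@E.T
    b=(np.abs(q[:,1])>.05)&(np.abs(q[:,1])<.07);r=q[b,0];print("bar",np.median(r[r<.006]),"rail",np.median(r[r>.01]))
bars(dict(np.load("scene0.npz")));s=vision.snapshot("scene");bars(s)
b=disc(s,(.637,-.18),.048,.073,.02)[0];print(E@(np.array(b[1:])-.003-O),E@(T-O))
E
python3 b.py
```

```text
time: 22.8
tool_pos: [0.5815, -0.1945, 0.0149]
ee_rot: [3.14, 0.0, 0.195]
wrist_force: [-5.6, -1.1, 4.9]
width: 0.0581
finger_force: 3.1
tool_pos: [0.5828, -0.1942, 0.015]
wrist_force: [-6.3, -0.7, 5.8]
tool_pos: [0.5846, -0.1938, 0.015]
wrist_force: [-6.2, -0.4, 4.8]
bar -0.0047743684933719294 rail 0.021548172893834597
bar -0.0047890734935654745 rail 0.02155556638163992
[-0.0631683 -0.000352 ] [-0.10762479 -0.00159317]
```

Not yet touching (about 3–5 mm to go); on with small steps.

```bash
python3 -m crank '[[0.38,[0.001,0,0],[0,0,0]],[0.38,[0.001,0,0],[0,0,0]]]'|egrep 'pos|wrist_f'; python3 -m crank '[[0.38,[0.001,0,0],[0,0,0]],[0.38,[0.001,0,0],[0,0,0]]]'|egrep 'pos|wrist_f';python3 -m crank '[[0.38,[0.001,0,0],[0,0,0]],[0.38,[0.001,0,0],[0,0,0]]]'|egrep 'pos|wrist_f'
python3 b.py
```

```text
tool_pos: [0.5866, -0.1934, 0.0149]
wrist_force: [-5.3, -1.3, 4.3]
tool_pos: [0.5885, -0.1931, 0.0149]
wrist_force: [-5.4, -0.6, 4.7]
tool_pos: [0.5903, -0.1927, 0.015]
wrist_force: [-6.6, -1.7, 4.6]
bar -0.0047743684933719294 rail 0.021548172893834597
bar -0.004700838405528799 rail 0.021548172893834597
[-0.0572823 -0.001516 ] [-0.10185738 -0.00155285]
```

```bash
python3 -m crank '[[0.38,[0.001,0,0],[0,0,0]],[0.38,[0.001,0,0],[0,0,0]]]'|egrep 'pos|wrist_f'; python3 -m crank '[[0.38,[0.001,0,0],[0,0,0]],[0.38,[0.001,0,0],[0,0,0]]]'|egrep 'pos|wrist_f'
python3 b.py
```

```text
tool_pos: [0.5921, -0.1923, 0.015]
wrist_force: [-6.0, -0.7, 5.2]
tool_pos: [0.5939, -0.192, 0.015]
wrist_force: [-6.5, -0.2, 5.7]
bar -0.0047743684933719294 rail 0.021548172893834597
bar -0.00023843281855410716 rail 0.02155556638163992
[-0.0541453 -0.001117 ] [-0.0981836  -0.00156469]
```

```bash
python3 -m crank '[[0.38,[-0.004,0,0],[0,0,0]],[0.38,[-0.015,0,0],[0,0,0]],[0.38,[-0.04,0,0],[0,0,0]],[0.38,[-0.03,0,-0.04],[0,0,0]],[0.38,[-0.04,0,-0.04],[0,0,0]],[0.38,[-0.04,0,-0.04],[0,0,0]],[0.38,[0,0,-0.04],[0,0,0]],[0.38,[0,0,0],[0,0,0]]]'; python3 b.py
python3 - <<'E'
from h import *
s=vision.snapshot("scene");cv2.imwrite("pics/f.png",cv2.resize(s["color"][120:320,100:360,::-1],None,fx=3,fy=3,interpolation=cv2.INTER_CUBIC))
s=vision.snapshot("top");W=cloud(s)
for n,u,v,a,b in[("tin",207,278,.054,.075),("cup",282,123,.063,.085)]:print(n,circ(W,u,v,a,b))
for n,c,R,z,O,a in(("bowl",(.638,.175),.062,.057,(.7232,.1648),-6.9),("jar",(.637,-.182),.048,.073,(.6899,-.1714),11.2)):
    b=np.array(disc(s,c,R,z)[0]);a=np.radians(a);print(n,b,np.array([[np.cos(a),np.sin(a)],[-np.sin(a),np.cos(a)]])@(b[1:]-O))
E
```

```text
time: 25.15
tool_pos: [0.4412, -0.2244, 0.1722]
ee_rot: [3.131, -0.012, 0.194]
wrist_force: [1.5, 0.4, 0.6]
width: 0.058
finger_force: 0.0
bar -0.0047743684933719294 rail 0.021548172893834597
bar -0.0002016711628383457 rail 0.021548172893834597
[-0.0541453 -0.001117 ] [-0.25426832 -0.00374607]
tin (array([0.4234259, 0.1662394]), np.float64(0.08973420800858037), np.float64(0.06377751456415785), 1270)
cup (array([0.79659802, 0.00295309]), np.float64(0.07095114707446605), np.float64(0.07541651910673192), 697)
bowl [2.045e+03 6.380e-01 1.740e-01] [-0.08568818 -0.00110229]
jar [ 1.193e+03  6.380e-01 -1.830e-01] [-0.05316469 -0.00129832]
```

View pics/f.png

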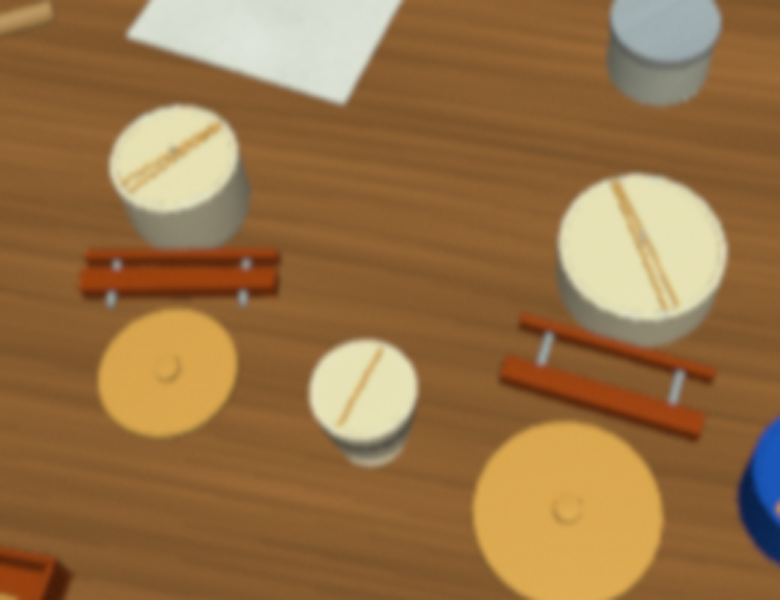

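The picture shows the jar before the small lid (bar at (180,255), pins pushed out behind the rail) and the bowl before the large lid (bar at (615,345)). One last check that the bowl's bar stayed pressed in.

Run:
```python
from h import *
def bars(s):
    hsv=cv2.cvtColor(s["color"],cv2.COLOR_RGB2HSV);red=cv2.inRange(hsv,(0,160,80),(12,255,255));red[:,230+0:][:]=red[:,230:];red[:,:230]=0;red[:,350:]=0;red[:215]=0;red[280:]=0
    vv,uu=np.where(red);q=(onplane(s,np.c_[uu,vv],.02)-(.7262,.1678))@np.array([[.9928,.1201],[-.1201,.9928]])
    b=(np.abs(q[:,1])>.045)&(np.abs(q[:,1])<.07);r=q[b,0];return np.median(r[r<0])
a=bars(dict(np.load("scene0.npz")));b=bars(vision.snapshot("scene"));print(a,b)
if b-a>.002: print(robot.close_job())
```

```text
-0.023864252210968162 -0.02018265493469382
the job is handed in; nothing more can be done
None
```

The bowl and jar have changed places and the job is handed in at about 25 s: each stands within about 2 mm of the middle of its own stop with its bar pressed in roughly 4 of 7 mm, the tin and cup did not move, and I have no verdict back from the judging.

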